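# Put the lid back on the wide kitchen canister

## Robot

A 7-joint arm with a two-finger parallel gripper is mounted at the origin on the work surface. World frame = base frame: x ahead of the robot, y to its left, z up, the work surface at z = 0. Lengths are in m, angles in rad, forces in N, time in s.
With the tool pointing down it reaches from about 0.425 to 1.025 m from the base axis. Payload 9.4 kg.
Tool frame: the origin (TCP) lies between the finger pads; the fingertips stand 8 mm ahead of it and the grasp point (between the pads) lies 11 mm behind it; z points along the fingers, y is the line along which they close (so a half turn about z gives the same grasp; the last joint's range is limited). The gripper opens to 85 mm and grips with 20 to 120 N. Pads are 22 mm wide; open, the fingers measure 114 mm over their backs; the gripper's body (76 mm by 85 mm) begins 54 mm behind the grasp point. The pads swing forward as they close: fully open they stand 13 mm farther back than shut.
Start: joints at [-1.325, 0.599, -0.003, 1.599, 0.002, 0.943, -0.08], TCP at [0.23, 0.688, 0.239] pointing down, gripper open.
Joint ranges: [-2.57, 2.57], [-0.35, 1.97], [-1.29, 1.29], [0.11, 2.56], [-1.05, 4.19], [0.11, 1.86], [-2.63, 2.63]. Speed limits (rad/s): [2.22, 2.22, 3.01, 3.01, 3.14, 3.14, 3.14].

## Interface

Orientations are given as a unit quaternion [w, x, y, z].
In Python, from cell import ctrl gives the robot as it stands.
- The arm moves only by the tool drive_effector, called after "Request:" by a JSON object that holds its "fn" and its "kwargs". Schema: {"type":"object","properties":{"rows":{"type":"array","items":{"type":"object","properties":{"dx":{"type":"number"},"dy":{"type":"number"},"dz":{"type":"number"},"ax":{"type":"number"},"ay":{"type":"number"},"az":{"type":"number"}},"additionalProperties":false},"minItems":1,"maxItems":12},"jaw":{"type":"number"},"clamp_n":{"type":"number"},"only":{"type":"string"},"quiet":{"type":"boolean"},"lines":{"type":"string"}},"required":["rows"],"additionalProperties":false}. rows is a list of rows, 1 to 12 of them, each an object with the fields dx, dy, dz (the shift in fractions of the full range, 1 being 600 mm), ax, ay, az (a rotation vector in fractions of the full range, 1 being pi/2 rad); a field left out counts as zero; each row is the pose to reach, as a shift and turn from the pose commanded when the call began, along the tool's axes at that moment; what a row does not reach only later rows make up. A row lasts 1/12 s, in which the tool goes at most 0.0417 m and 0.125 rad, less where a joint would pass 70% of its speed; a pose out of reach is approached as far as the arm can. jaw is the opening from 0.0 (shut) to 1.0 (fully open), set as the call begins (left out keeps the last). The fingers move at their own pace and stop on an object; clamp_n is the grip in N (left out, the last holds). Time passes only in rows, so rows that do not move let the fingers close. The tool returns the time, the measured TCP pose, the force, the opening and the grip force at its end. only (a regular expression) keeps the lines of the reply that match it, lines (a string "A,B") keeps lines A to B, and quiet returns only ok. Input that does not fit is refused with a message, and nothing moves.
- ctrl.sense(): the state, without advancing time (a new reading comes with each control period).
- ctrl.snapshot(name): name is "scene" or "side" or "wrist"; returns a dict with "pixels" (480x640x3 uint8, red, green, blue), "mtx" (3x3 intrinsics, pixels), "pose" (4x4, takes a point from camera to world coordinates); the wrist camera has in their place "hand_eye" (4x4, takes a point from camera to tool coordinates, whose origin is the TCP and whose axes are the flange's). Camera axes: x right, y up, looking along -z (the intrinsics and any distortion apply to the point x, -y, -z); pixel columns grow to the right and rows downward; lengths in m; the calibration is good to about 2 mm. A picture is of the moment at which its call begins: read the wrist's pose just before it. There is no depth.
- ctrl.finish_job(): hands the job in; it is judged then, once.
The state is a dict: "time": time; "joint_pos": joint angles; "qd": joint speeds; "joint_torque": joint torques, N m; "tcp_pos": TCP position; "ee_rot": TCP orientation; "contact_force": force on the tool from outside, world axes, zero at the start; "moment": the same for the moment, N m; "gripper_width": opening from 0.0 (shut) to 1.0 (fully open); "grasp_force": force on a finger pad.
Only numpy, scipy, OpenCV 4.12 (cv2) and the standard library are available. Lean on these libraries where they do the work, as an engineer would, in place of code of your own. Each camera call takes 0.05 s, during which the arm holds its last target. There are 200 camera calls.

## Task

The wide, low storage canister on the worktop has been left open. Pick up the larger of the two loose lids and set it gently, without dropping it, onto the wide canister so that its plug is in the mouth and it sits seated and level on the rim. Leave both canisters and the smaller lid where they are.

Things in the scene. Friction and masses are not known exactly. Their poses are not given: they have to be found in the camera images.
- wide_lid: The larger loose bamboo lid, knob up. From the bottom: cork plug 90 mm across, 14 mm deep, lower edge bevelled; flat disc 132 mm across, 8 mm thick (14 to 22 mm above origin); central upright cylindrical knob 30 mm across, 32 mm tall (22 to 54 mm above origin). Origin: centre of plug's underside, z up. 160 g. Seated: disc on the rim, origin 14 mm below the rim, 9 mm play each way.
- wide_canister: The wider and lower of the two canisters: an open round sage-green stoneware canister, standing on the worktop: outer diameter 116 mm, height 105 mm, wall 4 mm (mouth 108 mm across), no handle. Origin: centre of its underside; z points up, the rim lies 105 mm above the origin. Loose, about 900 g.
- narrow_lid: The smaller (not needed) loose bamboo lid, knob up. From the bottom: cork plug 60 mm across, 14 mm deep, lower edge bevelled; flat disc 96 mm across, 8 mm thick (14 to 22 mm above origin); central upright cylindrical knob 24 mm across, 32 mm tall (22 to 54 mm above origin). Origin: centre of plug's underside, z up. 90 g.
- narrow_canister: The narrower and taller of the two canisters, not to be covered: an open round sage-green stoneware canister, standing on the worktop: outer diameter 84 mm, height 150 mm, wall 4 mm (mouth 76 mm across), no handle. Origin: centre of its underside; z points up, the rim lies 150 mm above the origin. Loose, about 800 g.

How it is judged:
At the end, for the whole second after the job is handed in: The larger lid lies on the wide canister, knob up: centred within 14 mm, its disc within 4 mm of resting on the rim, lid and canister level within 5 degrees, at rest (horizontal distance between wide_lid and wide_canister below 0.014 m and z of wide_lid in the frame of wide_canister between 0.086 and 0.095 m and angle between each of wide_lid, wide_canister's own z axis and vertical below 0.09 rad and height (world z) of wide_lid above 0.05 m and linear speed of each of wide_lid, wide_canister below 0.02 m/s); the robot touches nothing.
It fails at once if the lid is dropped or rammed onto the wide canister (contact over 60 N) (contact force between wide_lid and wide_canister above 60 N).
It fails at once if the lid is let go over the wide canister more than 20 mm above its seat (z of wide_lid in the frame of wide_canister above 0.111 m and horizontal distance between wide_lid and wide_canister below 0.1 m and contact force between the fingers and wide_lid below 0.05 N and contact force between wide_lid and wide_canister below 0.05 N).
It fails at once if the wide canister is shifted more than 40 mm (distance of wide_canister from where it was at the start of the episode above 0.04 m).
It fails at once if the narrow canister is shifted or tipped (its base moves more than 30 mm or it leans over 15 degrees) (distance of narrow_canister from where it was at the start of the episode above 0.03 m or angle between narrow_canister's own z axis and vertical above 0.26 rad).
It fails at once if the smaller lid is moved more than 30 mm (distance of narrow_lid from where it was at the start of the episode above 0.03 m).
It also fails if it takes over 42 s, if anything falls off the work surface, if the arm or the gripper's body presses on something with over 40 N, if the wrist force passes 120 N, or if a joint passes its speed limit or range.

## Working session

There is one attempt and no reset: what is moved stays moved. The work goes in short steps, Python scripts to look and compute and a tool call to move; the robot and the scene stay as the last step left them, time stands still between calls to the robot, and variables do not carry over. Pictures are saved under pics/ and viewed, at most 10 in all, crops included, and the job is handed in when it is done.

```bash
mkdir -p pics; ls
```

Run:
```python
from cell import ctrl
import cv2,numpy as np
s=ctrl.sense();print(s['time'],s['tcp_pos'],s['ee_rot'],s['gripper_width'],s['contact_force'])
for n in("scene","side","wrist"):
    d=ctrl.snapshot(n);cv2.imwrite(f'pics/{n}0.png',d['pixels'][:,:,::-1]);print(n,d['mtx'],{k:np.round(d[k],3) for k in d if k in('pose','hand_eye')},[k for k in d])
```

```text
cell.py
pics
0.0 [0.22985427 0.68712186 0.23840255] [-5.30028012e-05  1.60669117e-01  9.87008017e-01 -7.78625637e-04] 1.0023424436514252 [0.3953208  1.13083481 0.33833263]
scene [[619.46632579   0.         324.40306474]
 [  0.         619.46632579 243.78071713]
 [  0.           0.           1.        ]] {'pose': array([[-0.598, -0.492,  0.633,  1.202],
       [ 0.802, -0.346,  0.488,  0.501],
       [-0.021,  0.799,  0.601,  0.683],
       [ 0.   ,  0.   ,  0.   ,  1.   ]])} ['pixels', 'mtx', 'pose']
side [[591.43393807   0.         315.25518489]
 [  0.         591.43393807 231.31890643]
 [  0.           0.           1.        ]] {'pose': array([[-0.862,  0.327, -0.388,  0.176],
       [-0.507, -0.561,  0.654,  0.604],
       [-0.004,  0.76 ,  0.65 ,  0.65 ],
       [ 0.   ,  0.   ,  0.   ,  1.   ]])} ['pixels', 'mtx', 'pose']
wrist [[337.18701582   0.         318.83413252]
 [  0.         337.18701582 241.68804445]
 [  0.           0.           1.        ]] {'hand_eye': array([[-0.   ,  0.964,  0.266,  0.066],
       [ 1.   ,  0.   ,  0.   ,  0.   ],
       [-0.   ,  0.266, -0.964, -0.134],
       [ 0.   ,  0.   ,  0.   ,  1.   ]])} ['pixels', 'mtx', 'hand_eye']
```

View pics/scene0.png

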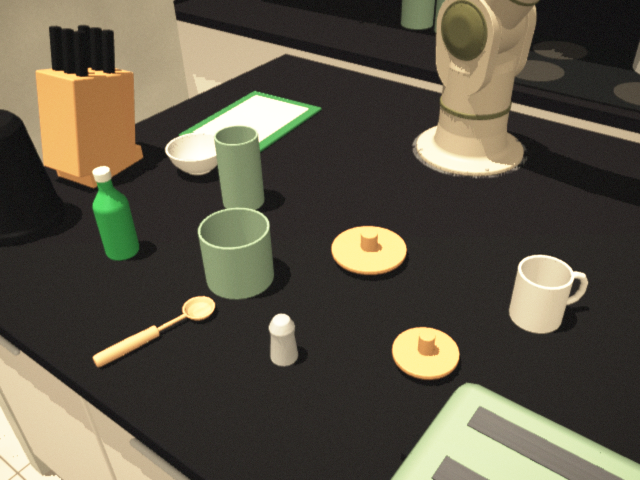

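View pics/side0.png

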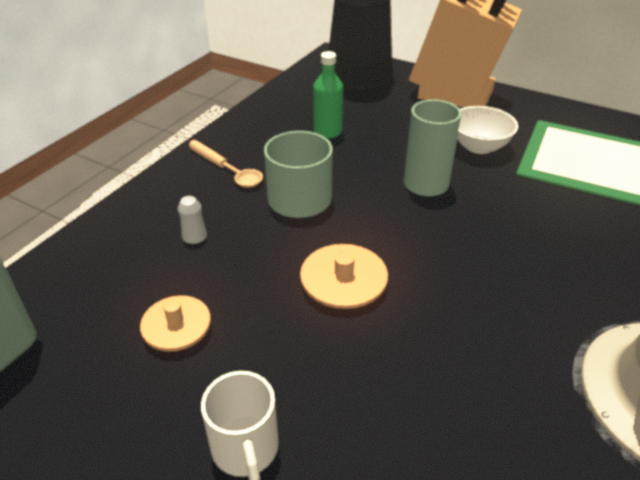

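The scene view shows the wide lid at about (369,250), the wide canister rim at (236,228), the tall canister at (240,165) and the small lid at (426,352). In the side view, the wide lid is at (344,275), the wide canister rim at (299,155), the tall canister at (430,145) and the small lid at (175,322).

Create h.py:
```python
import cv2,numpy as np
from scipy.optimize import least_squares
def cast(px,d,z,pose=None):
    P=d['pose'] if pose is None else pose
    q=cv2.undistortPoints(np.float64(px).reshape(-1,1,2),d['mtx'],None)[:,0]
    r=np.c_[q[:,0],-q[:,1],-np.ones(len(q))]@P[:3,:3].T
    return (P[:3,3]+r*((z-P[2,3])/r[:,2])[:,None])[:,:2]
def mask(img,kind):
    h=cv2.cvtColor(img,cv2.COLOR_RGB2HSV)
    lo,hi=((8,110,90),(28,255,255)) if kind=='lid' else ((40,25,40),(85,140,220))
    m=cv2.inRange(h,lo,hi)
    return cv2.morphologyEx(m,cv2.MORPH_OPEN,np.ones((3,3)))
def blob(img,kind,seed):
    m=mask(img,kind); n,l,st,_=cv2.connectedComponentsWithStats(m)
    ys,xs=np.nonzero(l); k=np.argmin((xs-seed[0])**2+(ys-seed[1])**2); b=np.uint8(l==l[ys[k],xs[k]])
    c=max(cv2.findContours(b,cv2.RETR_EXTERNAL,cv2.CHAIN_APPROX_NONE)[0],key=cv2.contourArea)
    return cv2.convexHull(c)[:,0]
def circ(px,d,z,R,pose=None):
    P=d['pose'] if pose is None else pose
    w=cast(px,d,z,P); c=w.mean(0)
    for _ in range(8):
        a=c-P[:2,3]; a/=np.linalg.norm(a)
        v=w-c; s=w[(v@a)>0.1*R]
        f=least_squares(lambda p:np.hypot(*(s-p[:2]).T)-p[2],[*c,R],loss='soft_l1',f_scale=.001); c=f.x[:2]
    return np.round(f.x,4),len(s),np.round(np.abs(f.fun).mean(),4)
```

Run:
```python
from h import *;from cell import ctrl
S={'scene':dict(wl=(345,250),nl=(405,352),wc=(236,265),nc=(240,175)),'side':dict(wl=(315,275),nl=(155,322),wc=(299,190),nc=(430,160))}
D=dict(wl=('lid',.022,.066),nl=('lid',.022,.048),wc=('c',.105,.058),nc=('c',.15,.042))
for v in S:
    d=ctrl.snapshot(v)
    for k,s in S[v].items():
        b=blob(d['pixels'],D[k][0],s);print(v,k,cv2.boundingRect(b),circ(b,d,*D[k][1:]))
```

```text
scene wl (338, 262, 63, 13) (array([0.4988, 0.0537, 0.066 ]), 0, np.float64(nan))
scene nl (417, 337, 23, 20) (array([2.457703e+02, 1.428790e+01, 4.800000e-02]), 0, np.float64(nan))
scene wc (200, 209, 74, 91) (array([ 0.6417, -0.1172,  0.0539]), 11, np.float64(0.0005))
scene nc (180, 90, 142, 120) (array([ 0.3721, -0.293 ,  0.1242]), 7, np.float64(0.0038))
side wl (299, 243, 90, 66) (array([0.4659, 0.0314, 0.0671]), 16, np.float64(0.0003))
side nl (139, 295, 72, 57) (array([0.624 , 0.2337, 0.0488]), 14, np.float64(0.0002))
side wc (263, 64, 82, 154) (array([ 0.7286, -0.3599,  0.0732]), 3, np.float64(0.0))
side nc (404, 101, 57, 96) (array([ 4.621690e+01, -6.769097e+02,  4.200000e-02]), 0, np.float64(nan))h.py:25: RuntimeWarning: Mean of empty slice.
  return np.round(f.x,4),len(s),np.round(np.abs(f.fun).mean(),4)
  ret = ret.dtype.type(ret / rcount)
```

Run:
```python
from h import *
for n,ps in dict(scene=[(345,250),(369,232),(405,352),(236,265),(240,185),(212,240),(118,230),(369,245)],side=[(315,275),(299,190),(430,160),(328,110),(299,140),(275,170)]).items():
    h=cv2.cvtColor(cv2.imread(f'pics/{n}0.png'),cv2.COLOR_BGR2HSV)
    print(n,[(p,h[p[1],p[0]].tolist()) for p in ps])
```

```bash
sed -i 's/(8,110,90),(28,255,255)/(5,90,70),(35,255,255)/; s/((40,25,40),(85,140,220))/((40,25,40),(95,125,220))/; s/np.ones((3,3))/np.ones((5,5))/' h.py
sed -i 's/    return cv2.convexHull(c)\[:,0\]/    f=np.zeros(b.shape,np.uint8); cv2.fillConvexPoly(f,cv2.convexHull(c),1)\n    return cv2.findContours(f,cv2.RETR_EXTERNAL,cv2.CHAIN_APPROX_NONE)[0][0][:,0]/; s/c=w.mean(0)/a=w.mean(0)-P[:2,3]; a\/=np.linalg.norm(a); c=w[(w@a).argmax()]-a*R/' h.py
```

Create m.py:
```python
from h import *;from cell import ctrl
S={'scene':dict(wl=(345,250),nl=(405,352),wc=(236,265),nc=(240,175)),'side':dict(wl=(315,275),nl=(155,322),wc=(299,190),nc=(430,160))}
D=dict(wl=('lid',.022,.066),nl=('lid',.022,.048),wc=('c',.105,.058),nc=('c',.15,.042))
for v in S:
    d=ctrl.snapshot(v)
    for k,s in S[v].items():
        b=blob(d['pixels'],D[k][0],s);print(v,k,cv2.boundingRect(b),circ(b,d,*D[k][1:]))
```

```bash
python3 m.py
```

```text
scene [((345, 250), [26, 92, 255]), ((369, 232), [26, 94, 255]), ((405, 352), [26, 92, 255]), ((236, 265), [42, 67, 137]), ((240, 185), [41, 69, 141]), ((212, 240), [41, 66, 119]), ((118, 230), [63, 152, 129]), ((369, 245), [15, 157, 206])]
side [((315, 275), [23, 108, 254]), ((299, 190), [46, 51, 120]), ((430, 160), [46, 55, 120]), ((328, 110), [64, 134, 116]), ((299, 140), [48, 53, 121]), ((275, 170), [48, 51, 116])]
scene wl (331, 225, 76, 50) (array([0.4676, 0.0326, 0.0664]), 81, np.float64(0.0006))
scene nl (391, 326, 69, 54) (array([0.6254, 0.2346, 0.0484]), 76, np.float64(0.0004))
scene wc (201, 236, 73, 63) (array([ 0.6959, -0.0569,  0.0537]), 116, np.float64(0.0054))
scene nc (217, 105, 104, 104) (array([0.7051, 0.5321, 0.8736]), 126, np.float64(0.0109))
side wl (299, 242, 90, 68) (array([0.4662, 0.0306, 0.0675]), 99, np.float64(0.0005))
side nl (139, 294, 73, 58) (array([0.6239, 0.2335, 0.0492]), 82, np.float64(0.0004))
side wc (263, 129, 70, 89) (array([ 0.6377, -0.1198,  0.0602]), 76, np.float64(0.0007))
side nc (404, 101, 56, 96) (array([ 0.4567, -0.2669,  0.0446]), 58, np.float64(0.0015))
```

```bash
sed -i 's/((40,25,40),(95,125,220))/((33,25,35),(58,110,200))/; s/np.ones((5,5))/np.ones((3,3))/' h.py; python3 m.py; python3 -c "
from cell import ctrl;from scipy.spatial.transform import Rotation as R
s=ctrl.sense();print(s['time'],R.from_quat(s['ee_rot'],scalar_first=True).as_matrix().round(4))"
```

```text
scene wl (331, 225, 76, 50) (array([0.4675, 0.0325, 0.0664]), 81, np.float64(0.0006))
scene nl (391, 326, 69, 54) (array([0.6255, 0.2346, 0.0485]), 76, np.float64(0.0004))
scene wc (199, 232, 76, 68) (array([ 0.6909, -0.0633,  0.0561]), 127, np.float64(0.0056))
scene nc (215, 126, 50, 85) (array([ 0.463 , -0.2736,  0.0367]), 40, np.float64(0.0007))
side wl (299, 242, 91, 68) (array([0.4661, 0.031 , 0.0679]), 99, np.float64(0.0005))
side nl (139, 294, 73, 58) (array([0.6239, 0.2334, 0.0492]), 82, np.float64(0.0004))
side wc (263, 129, 71, 89) (array([ 0.6384, -0.1194,  0.0605]), 77, np.float64(0.0008))
side nc (403, 100, 58, 97) (array([ 0.4579, -0.2707,  0.0444]), 57, np.float64(0.0013))
0.45 [[-9.484e-01  3.172e-01 -0.000e+00]
 [ 3.172e-01  9.484e-01 -2.000e-04]
 [-1.000e-04 -2.000e-04 -1.000e+00]]
```

Lid at about (0.467, 0.032) with radii matching in both views. Canister at about (0.639, -0.119). I'll start moving over the lid and stay high.

The manual's scale: shifts go in shares of 600 mm and turns go in shares of pi/2 rad. Converting my numbers, -0.384 m / 0.6 = -0.64, -0.032 m / 0.6 = -0.0533.

Request:
{"fn": "drive_effector", "kwargs": {"rows": [{"dx": -0.0417,"dy": -0.0533},{"dx": -0.0833,"dy": -0.1067},{"dx": -0.125,"dy": -0.16},{"dx": -0.1667,"dy": -0.2133},{"dx": -0.2083,"dy": -0.2667},{"dx": -0.25,"dy": -0.32},{"dx": -0.2917,"dy": -0.3733},{"dx": -0.3333,"dy": -0.4267},{"dx": -0.375,"dy": -0.48},{"dx": -0.4167,"dy": -0.5333},{"dx": -0.4583,"dy": -0.5867},{"dx": -0.5,"dy": -0.64}], "jaw": 1.0, "clamp_n": 50}}

```text
time: 1.45
tcp_pos: [0.3931, 0.2264, 0.2396]
ee_rot: [0.0, 0.161, 0.987, 0.0]
contact_force: [1.5, -0.1, -0.1]
gripper_width: 0.999
grasp_force: 0.0
```

```bash
sed -i 's/((33,25,35),(58,110,200))/((33,18,25),(95,110,200))/; s/np.ones((3,3))/np.ones((2,2))/' h.py; python3 m.py
```

Run:
```python
from cell import ctrl
s=ctrl.sense();print(s['time'],s['joint_pos'],s['contact_force'])
```

```text
scene wl (332, 226, 77, 50) (array([0.4691, 0.0357, 0.0663]), 81, np.float64(0.0006))
scene nl (392, 327, 69, 54) (array([0.6265, 0.2368, 0.0484]), 77, np.float64(0.0004))
scene wc (199, 231, 77, 70) (array([ 0.6878, -0.0647,  0.0569]), 131, np.float64(0.0057))
scene nc (216, 127, 50, 85) (array([ 0.465 , -0.2691,  0.0366]), 40, np.float64(0.0007))
side wl (300, 243, 91, 68) (array([0.4639, 0.0321, 0.0674]), 99, np.float64(0.0004))
side nl (140, 295, 73, 58) (array([0.6217, 0.2343, 0.0491]), 83, np.float64(0.0004))
side wc (264, 133, 26, 58) (array([-17.0009,  30.3483,   0.058 ]), 0, np.float64(nan))
side nc (403, 101, 59, 98) (array([ 0.455 , -0.2682,  0.0443]), 57, np.float64(0.0013))
1.55 [-0.66369349  0.2752252   0.03031319  2.20184577 -0.01014813  0.66541644
  0.6126506 ] [-0.62133309  1.11692996 -0.0924189 ]h.py:26: RuntimeWarning: Mean of empty slice.
  return np.round(f.x,4),len(s),np.round(np.abs(f.fun).mean(),4)
  ret = ret.dtype.type(ret / rcount)
```

In the tool's units: -0.161 m / 0.6 = -0.2683, 0.08 m / 0.6 = 0.1333.

```bash
sed -i 's/np.ones((2,2))/np.ones((3,3))/' h.py
```

Request:
{"fn": "drive_effector", "kwargs": {"rows": [{"dx": -0.0367,"dy": -0.045},{"dx": -0.0733,"dy": -0.09},{"dx": -0.11,"dy": -0.135},{"dx": -0.1467,"dy": -0.18,"dz": 0.0333},{"dx": -0.1833,"dy": -0.225,"dz": 0.0667},{"dx": -0.22,"dy": -0.2683,"dz": 0.1},{"dx": -0.22,"dy": -0.2683,"dz": 0.1333},{"dx": -0.22,"dy": -0.2683,"dz": 0.1333},{"dx": -0.22,"dy": -0.2683,"dz": 0.1333}]}}

```text
time: 2.3
tcp_pos: [0.4663, 0.034, 0.1589]
ee_rot: [-0.001, 0.161, 0.987, -0.0]
contact_force: [-1.1, -0.4, 1.0]
gripper_width: 1.003
grasp_force: 0.0
```

Run:
```python
from cell import ctrl
import cv2
d=ctrl.snapshot('wrist');cv2.imwrite('pics/w1.png',d['pixels'][:,:,::-1])
```

```text
(no output)
```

View pics/w1.png

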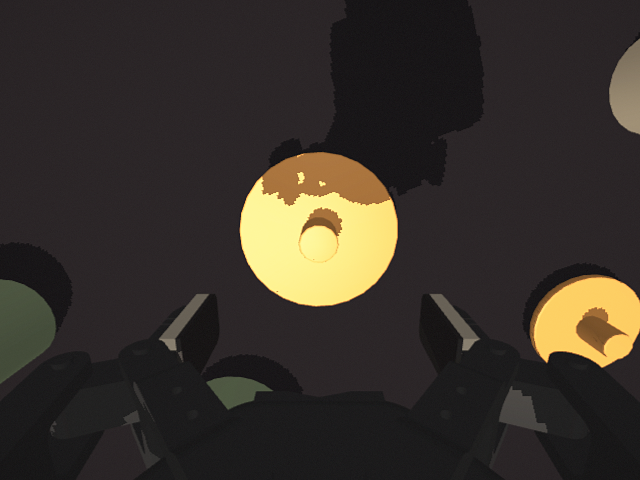

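The wrist view shows the wide lid's disc centred at (319,229) and its knob top at (319,243). The fingers are laterally centred on it, and the small lid is clear at the right.

Add to h.py:
```python
from scipy.spatial.transform import Rotation
def wrist(ctrl):
    s=ctrl.sense(); T=np.eye(4); T[:3,:3]=Rotation.from_quat(s['ee_rot'],scalar_first=True).as_matrix(); T[:3,3]=s['tcp_pos']
    d=ctrl.snapshot('wrist'); return s,T,d,T@d['hand_eye']
```

Run:
```python
from h import *;from cell import ctrl
s,T,d,P=wrist(ctrl)
h=cv2.cvtColor(d['pixels'],cv2.COLOR_RGB2HSV); m=cv2.inRange(h,(5,60,60),(35,255,255))
m[:, :200]=0;m[:,430:]=0
c=max(cv2.findContours(m,0,2)[0],key=cv2.contourArea)
e=cv2.fitEllipse(cv2.convexHull(c));w=cast(c[:,0],d,.022,P)
f=least_squares(lambda p:np.hypot(*(w-p[:2]).T)-p[2],[*w.mean(0),.066],loss='soft_l1',f_scale=.001).x
k=cast([(319,243.5)],d,.054,P)[0]
print(e,f,k,s['tcp_pos'],T[:3,:3].T@np.r_[f[:2]-s['tcp_pos'][:2],0],T[:3,:3].T@np.r_[k-s['tcp_pos'][:2],0])
```

```text
((317.3539123535156, 228.29800415039062), (154.48980712890625, 158.54273986816406), 89.6485366821289) [0.46757773 0.03320906 0.06532313] [0.46797362 0.03447847] [0.46671075 0.03462721 0.15965993] [-1.27096843e-03 -1.07119493e-03 -9.77198194e-07] [-1.24509804e-03  2.58266332e-04 -8.07460698e-07]
```

In the tool's units: 0.122 m / 0.6 = 0.2033, -0.001 m / 0.6 = -0.0017.

Request:
{"fn": "drive_effector", "kwargs": {"rows": [{"dx": -0.0017,"dz": 0.0583},{"dx": -0.0017,"dz": 0.1167},{"dx": -0.0017,"dz": 0.1583},{"dx": -0.0017,"dz": 0.1867},{"dx": -0.0017,"dz": 0.2033},{"dx": -0.0017,"dz": 0.2033},{"dx": -0.0017,"dz": 0.2033}]}}

```text
time: 2.98
tcp_pos: [0.4681, 0.0341, 0.038]
ee_rot: [0.0, 0.16, 0.987, 0.0]
contact_force: [0.6, -0.0, -0.0]
gripper_width: 1.006
grasp_force: 0.0
```

Request:
{"fn": "drive_effector", "kwargs": {"rows": [{},{},{},{},{},{},{},{}], "jaw": 0.0, "clamp_n": 50}}

```text
time: 3.65
tcp_pos: [0.4681, 0.0333, 0.0381]
ee_rot: [0.001, 0.161, 0.987, 0.0]
contact_force: [-0.7, 0.2, 11.4]
gripper_width: 0.332
grasp_force: 48.4
```

In the tool's units: -0.17 m / 0.6 = -0.2833, -0.155 m / 0.6 = -0.2583.

Request:
{"fn": "drive_effector", "kwargs": {"rows": [{"dz": -0.025},{"dz": -0.0667},{"dz": -0.1167},{"dz": -0.1667},{"dz": -0.2167},{"dz": -0.2583},{"dz": -0.2833},{"dz": -0.2833},{"dz": -0.2833}]}}

```text
time: 4.4
tcp_pos: [0.4678, 0.0334, 0.2079]
ee_rot: [0.001, 0.161, 0.987, 0.0]
contact_force: [0.7, -0.3, -2.3]
gripper_width: 0.333
grasp_force: 49.6
```

Run:
```python
from h import *;from cell import ctrl
for v in('scene','side','wrist'):
    d=ctrl.snapshot(v);cv2.imwrite(f'pics/{v}2.png',d['pixels'][:,:,::-1])
a=cv2.imread('pics/scene2.png');b=cv2.imread('pics/side2.png')
cv2.imwrite('pics/c2.png',np.hstack([a[80:400,150:470],b[80:400,190:510]]))
```

```text
(no output)
```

View pics/c2.png

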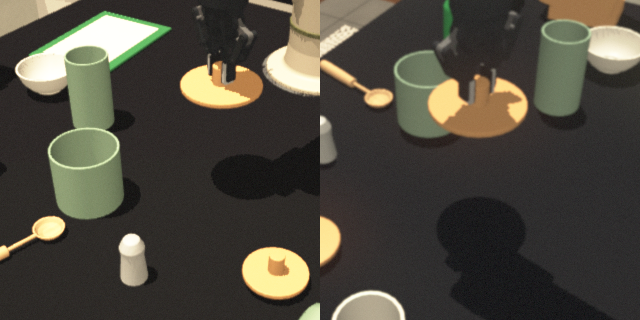

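View pics/wrist2.png

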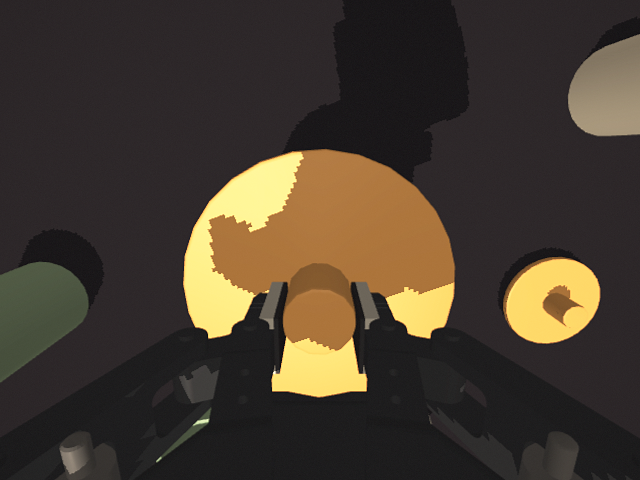

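The lid is held level, with the weight reading right at about 2 N. In the scene picture the wide canister's rim is unobstructed, at about (236,228) in full-image pixels. I'll refine its position from there.

Run:
```python
from h import *;from cell import ctrl
d=ctrl.snapshot('scene');h=cv2.cvtColor(d['pixels'],cv2.COLOR_RGB2HSV)
print([(y,*h[y,236].tolist()) for y in range(206,236,3)])
v=h[:,:,2].copy(); m=cv2.inRange(h,(28,15,30),(110,130,230))
m[:, :190]=0;m[:,285:]=0;m[:205]=0   # region of the wide canister
m=cv2.morphologyEx(m,cv2.MORPH_OPEN,np.ones((3,3)))
c=max(cv2.findContours(m,0,1)[0],key=cv2.contourArea)
f=np.zeros(m.shape,np.uint8);cv2.fillConvexPoly(f,cv2.convexHull(c),1)
b=cv2.findContours(f,0,1)[0][0][:,0];print(cv2.boundingRect(b),circ(b,d,.105,.058))
s=ctrl.sense();print(s['time'],s['tcp_pos'],s['contact_force'])
```

```text
[(206, 40, 67, 152), (209, 39, 62, 196), (212, 40, 69, 141), (215, 41, 65, 145), (218, 42, 67, 145), (221, 41, 67, 141), (224, 43, 68, 143), (227, 42, 68, 143), (230, 42, 70, 142), (233, 42, 67, 141)]
(198, 205, 76, 95) (array([ 0.632 , -0.1217,  0.0556]), 76, np.float64(0.0021))
4.6 [0.46705329 0.03322616 0.20612039] [-0.29260111  0.0318088  -1.484724  ]
```

Run:
```python
from h import *;from cell import ctrl
for v,(x0,x1,y0,y1) in dict(scene=(196,278,205,260),side=(258,340,124,185)).items():
    d=ctrl.snapshot(v);h=cv2.cvtColor(d['pixels'],cv2.COLOR_RGB2HSV)
    V=h[:,:,2];t=(160 if v=='scene' else 0)
    sub=V[y0:y1,x0:x1]
    if not t:t=135
    ys,xs=np.nonzero((sub>t)&(h[y0:y1,x0:x1,0]<60)&(h[y0:y1,x0:x1,1]>20)&(h[y0:y1,x0:x1,1]<100));px=np.c_[xs+x0,ys+y0]
    w=cast(px,d,.105)
    f=least_squares(lambda p:np.hypot(*(w-p[:2]).T)-p[2],[.638,-.119,.056],loss='soft_l1',f_scale=.001)
    i=np.abs(np.hypot(*(w-f.x[:2]).T)-f.x[2])<.004;w=w[i]
    f=least_squares(lambda p:np.hypot(*(w-p[:2]).T)-p[2],f.x)
    a=np.arctan2(*(w-f.x[:2]).T[::-1]);print(v,np.percentile(sub,[50,90,97]),len(i),i.sum(),f.x.round(4),np.histogram(a,8,(-3.15,3.15))[0])
```

```text
scene [140.   173.   229.73] 724 493 [ 0.6436 -0.1166  0.0548] [52 54 42 55 83 81 65 61]
side [114.  252.9 254. ] 349 269 [ 0.6367 -0.1164  0.0555] [ 0  0 22 50 49 66 75  7]
```

In the tool's units: -0.213 m / 0.6 = -0.355, -0.087 m / 0.6 = -0.145.

Request:
{"fn": "drive_effector", "kwargs": {"rows": [{"dx": -0.0167,"dy": -0.0067},{"dx": -0.0583,"dy": -0.0233},{"dx": -0.1083,"dy": -0.045},{"dx": -0.1583,"dy": -0.065},{"dx": -0.2083,"dy": -0.085},{"dx": -0.2583,"dy": -0.105},{"dx": -0.3083,"dy": -0.1267},{"dx": -0.3417,"dy": -0.14},{"dx": -0.355,"dy": -0.145},{"dx": -0.355,"dy": -0.145},{"dx": -0.355,"dy": -0.145}]}}

```text
time: 5.62
tcp_pos: [0.6415, -0.1167, 0.2064]
ee_rot: [-0.001, 0.161, 0.987, 0.0]
contact_force: [-1.3, 0.8, -1.4]
gripper_width: 0.331
grasp_force: 49.6
```

Run:
```python
from h import *;from cell import ctrl
for v in('scene','side','wrist'):
    d=ctrl.snapshot(v);cv2.imwrite(f'pics/{v}3.png',d['pixels'][:,:,::-1])
a=cv2.imread('pics/scene3.png');b=cv2.imread('pics/side3.png')
cv2.imwrite('pics/c3.png',np.hstack([a[80:400,100:420],b[20:340,140:460]]))
```

```text
(no output)
```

View pics/c3.png

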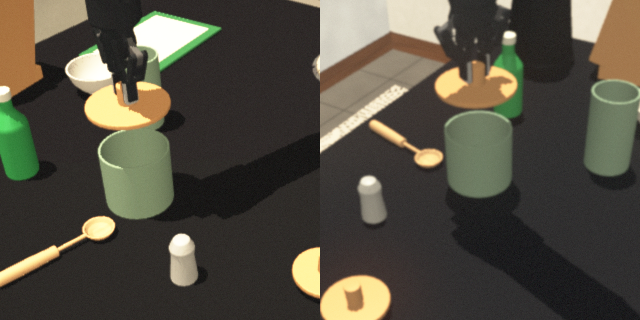

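The lid hovers above the canister in both views: scene lid centre about (228,184), side about (297,107). I'll measure lid against canister in each view so calibration bias mostly cancels.

Run:
```python
from h import *;from cell import ctrl
s=ctrl.sense();z=s['tcp_pos'][2]-.038+.022
def fit(w,p):
    for _ in range(3):
        f=least_squares(lambda p:np.hypot(*(w-p[:2]).T)-p[2],p,loss='soft_l1',f_scale=.001).x;p=f
        w=w[np.abs(np.hypot(*(w-f[:2]).T)-f[2])<.004]
    return f.round(4),len(w)
for v,(x0,x1,y0,y1),(cx0,cx1,cy0,cy1),t in (('scene',(170,290,150,215),(196,278,211,260),165),('side',(250,345,75,128),(258,340,130,185),135)):
    d=ctrl.snapshot(v);I=cv2.cvtColor(d['pixels'],cv2.COLOR_RGB2HSV);m=cv2.inRange(I,(5,80,60),(32,255,255))
    k=np.zeros_like(m);k[y0:y1,x0:x1]=m[y0:y1,x0:x1];k=cv2.morphologyEx(k,cv2.MORPH_OPEN,np.ones((3,3)))
    c=max(cv2.findContours(k,0,1)[0],key=cv2.contourArea)
    l=fit(cast(cv2.convexHull(c)[:,0],d,z),[*s['tcp_pos'][:2],.066])
    b=cv2.inRange(I,(33,20,t),(60,100,255));g=np.zeros_like(b);g[cy0:cy1,cx0:cx1]=b[cy0:cy1,cx0:cx1]
    ys,xs=np.nonzero(g);r=fit(cast(np.c_[xs,ys],d,.105),[.64,-.118,.056])
    m2=cv2.inRange(I,(33,18,25),(60,110,200));k=np.zeros_like(m2);k[cy0:cy1+45,cx0:cx1]=m2[cy0:cy1+45,cx0:cx1]
    c=max(cv2.findContours(cv2.morphologyEx(k,cv2.MORPH_OPEN,np.ones((3,3))),0,1)[0],key=cv2.contourArea)
    f=np.zeros_like(k);cv2.fillConvexPoly(f,cv2.convexHull(c),1)
    q=circ(cv2.findContours(f,0,1)[0][0][:,0],d,.105,.058)
    print(v,l,r,q,cv2.boundingRect(c))
print(s['tcp_pos'],s['time'])
```

```text
scene (array([ 0.6467, -0.1095,  0.07  ]), 34) (array([ 0.6423, -0.1147,  0.056 ]), 170) (array([ 0.6461, -0.1095,  0.0584]), 80, np.float64(0.0024)) (199, 211, 76, 89)
side (array([ 0.6372, -0.1095,  0.0704]), 23) (array([ 0.636 , -0.1158,  0.056 ]), 184) (array([ 0.6369, -0.1186,  0.0606]), 77, np.float64(0.0011)) (264, 130, 70, 90)
[ 0.64125281 -0.11546595  0.20719918] 5.7667
```

Lid and canister agree within about 2 mm, against 9 mm of play. The lid fits read large because the lower edge shows. Descending, slowly near the rim.

In the tool's units: 0.072 m / 0.6 = 0.12, 0.069 m / 0.6 = 0.115.

Request:
{"fn": "drive_effector", "kwargs": {"rows": [{"dz": 0.025},{"dz": 0.05},{"dz": 0.075},{"dz": 0.0917},{"dz": 0.105},{"dz": 0.115},{"dz": 0.12},{"dz": 0.12},{"dz": 0.12}]}}

```text
time: 6.62
tcp_pos: [0.6424, -0.1168, 0.1356]
ee_rot: [0.0, 0.161, 0.987, 0.0]
contact_force: [-0.2, -0.2, -1.2]
gripper_width: 0.336
grasp_force: 49.6
```

In the tool's units: 0.004 m / 0.6 = 0.0067, 0.003 m / 0.6 = 0.005.

Request:
{"fn": "drive_effector", "kwargs": {"rows": [{"dz": 0.0017},{"dz": 0.0033},{"dz": 0.005},{"dz": 0.0067},{"dz": 0.0067}]}}

```text
time: 7.03
tcp_pos: [0.6421, -0.1167, 0.1312]
ee_rot: [-0.0, 0.161, 0.987, -0.0]
contact_force: [-0.0, -0.5, -1.0]
gripper_width: 0.328
grasp_force: 49.6
```

In the tool's units: 0.002 m / 0.6 = 0.0033, 0.0015 m / 0.6 = 0.0025.

Request:
{"fn": "drive_effector", "kwargs": {"rows": [{"dz": 0.0008},{"dz": 0.0017},{"dz": 0.0025},{"dz": 0.0033},{"dz": 0.0033}]}}

```text
time: 7.45
tcp_pos: [0.6421, -0.1167, 0.1293]
ee_rot: [-0.0, 0.161, 0.987, -0.0]
contact_force: [-0.1, 0.5, -1.4]
gripper_width: 0.338
grasp_force: 50.0
```

In the tool's units: 0.001 m / 0.6 = 0.0017, 0.0005 m / 0.6 = 0.0008.

Request:
{"fn": "drive_effector", "kwargs": {"rows": [{"dz": 0.0008},{"dz": 0.0017},{"dz": 0.0017}]}}

```text
time: 7.7
tcp_pos: [0.6422, -0.1167, 0.1292]
ee_rot: [0.0, 0.161, 0.987, 0.0]
contact_force: [-3.4, 0.3, 6.9]
gripper_width: 0.329
grasp_force: 50.9
```

Request:
{"fn": "drive_effector", "kwargs": {"rows": [{"dz": 0.0008},{"dz": 0.0017},{"dz": 0.0017}]}}

```text
time: 7.95
tcp_pos: [0.6422, -0.1167, 0.1292]
ee_rot: [0.0, 0.161, 0.987, 0.0]
contact_force: [-5.6, 1.0, 16.5]
gripper_width: 0.335
grasp_force: 51.8
```

Contact came at TCP z = 0.129, exactly the predicted seat height. I'll relieve the push, then release.

In the tool's units: -0.0014 m / 0.6 = -0.0023, -0.0007 m / 0.6 = -0.0012.

Request:
{"fn": "drive_effector", "kwargs": {"rows": [{"dz": -0.0012},{"dz": -0.0023},{"dz": -0.0023}]}}

```text
time: 8.2
tcp_pos: [0.6423, -0.1167, 0.1292]
ee_rot: [0.0, 0.161, 0.987, 0.0]
contact_force: [-2.3, 0.2, 7.2]
gripper_width: 0.332
grasp_force: 50.4
```

Request:
{"fn": "drive_effector", "kwargs": {"rows": [{},{},{},{},{},{}], "jaw": 0.9, "clamp_n": 20}}

```text
time: 8.7
tcp_pos: [0.6422, -0.1167, 0.1286]
ee_rot: [-0.0, 0.161, 0.987, -0.0]
contact_force: [-0.1, -0.5, 0.1]
gripper_width: 0.895
grasp_force: 0.0
```

In the tool's units: -0.15 m / 0.6 = -0.25, -0.14 m / 0.6 = -0.2333.

Request:
{"fn": "drive_effector", "kwargs": {"rows": [{"dz": -0.0167},{"dz": -0.05},{"dz": -0.1},{"dz": -0.15},{"dz": -0.2},{"dz": -0.2333},{"dz": -0.25},{"dz": -0.25}]}}

```text
time: 9.37
tcp_pos: [0.6431, -0.1169, 0.2816]
ee_rot: [0.002, 0.161, 0.987, 0.0]
contact_force: [-0.5, -0.2, -0.0]
gripper_width: 0.905
grasp_force: 0.0
```

Run:
```python
from h import *;from cell import ctrl
for v in('scene','side'):
    d=ctrl.snapshot(v);cv2.imwrite(f'pics/{v}4.png',d['pixels'][:,:,::-1])
a=cv2.imread('pics/scene4.png');b=cv2.imread('pics/side4.png')
cv2.imwrite('pics/c4.png',np.hstack([a[80:400,100:500],b[20:340,120:520]]))
s,T,d,P=wrist(ctrl)
m=cv2.inRange(cv2.cvtColor(d['pixels'],cv2.COLOR_RGB2HSV),(5,60,60),(35,255,255));m[:,:200]=0;m[:,440:]=0
c=max(cv2.findContours(m,0,1)[0],key=cv2.contourArea);w=cast(cv2.convexHull(c)[:,0],d,.113,P)
print(least_squares(lambda p:np.hypot(*(w-p[:2]).T)-p[2],[*w.mean(0),.066],loss='soft_l1',f_scale=.001).x)
```

```text
[ 0.64329183 -0.11636661  0.0665808 ]
```

View pics/c4.png

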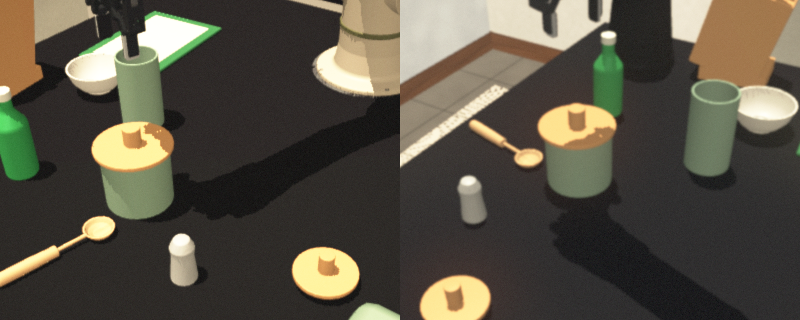

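The lid sits level on the wide canister in both views (scene about (233,228), side about (297,145)). Its radius, cast at the seated height, is 66.6 mm against 66 mm. Nothing else has moved and the gripper is clear.

```bash
python3 -c "
from cell import ctrl;print(ctrl.finish_job())"
```

```text
the job is handed in; nothing more can be done
None
```

The larger lid is seated level on the wide canister, nothing else appears to have moved, and I handed the job in at about 9.5 s; the hand-in call returned no verdict.

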